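# Roll the postal tube onto its address label

### The arm

A 7-joint arm with a two-finger parallel gripper is mounted at the origin on the work surface; the furniture and walls round the work are solid. World frame = base frame: x ahead of the robot, y to its left, z up, the work surface at z = 0. Lengths are in mm, angles in rad, forces in N, time in s.
With the tool pointing down it reaches from about 350 to 900 mm from the base axis. Payload 7.2 kg.
Tool frame: the origin (TCP) lies on the centre line of the jaws, within the pads' length; the fingertips stand 17 mm ahead of it and the grasp point (between the pads) lies 2 mm behind it; z points along the fingers, y is the line along which they close (so a half turn about z gives the same grasp; the last joint's range is limited). The gripper opens to 88 mm and grips with 3 to 60 N. Pads are 20 mm wide; open, the fingers measure 115 mm over their backs; the gripper's body (75 mm by 178 mm) begins 61 mm behind the grasp point.
Start: joints at [1.184, 0.411, -0.013, 1.596, 0.006, 1.134, -0.082], TCP at [195.88, -593.514, 239.653] pointing down, gripper open.
Joint ranges: [-2.95, 2.95], [-0.29, 1.99], [-1.47, 1.44], [0.14, 2.54], [-1.03, 4.17], [0.13, 1.85], [-2.86, 2.86]. Speed limits (rad/s): [2.39, 2.39, 3.01, 3.01, 3.14, 3.14, 3.14].

### API

Orientations are given as a unit quaternion [x, y, z, w].
In Python, from bench import ctrl gives the robot as it stands.
- The arm moves only by the tool drive_tool, never from a script. Its argument "deltas" is a list of rows, each a list of 7 numbers: the shift along the tool's x, y, z scaled (see below), then the turn, a rotation vector about the tool's x, y, z scaled (see below), then the gripper's target within -1 to 1 (shut at 1, half-way at 0, fully open at -1). In form: [[tx, ty, tz, wx, wy, wz, hand], ...]. A call has 1 to 5 rows; each row shifts and turns the commanded pose from where the row before left it, along the tool's axes as they then stand; what a row does not reach is not made up. The controller multiplies each number of a shift by 10 cm and each number of a turn by 30 degrees. A row lasts 1/8 s, in which the tool goes at most 62.5 mm and 10.7 degrees, less where a joint would pass 70% of its speed; a pose out of reach is approached as far as the arm can. A call with a number of a shift or a turn outside -1 to 1 is refused whole. A call with a gripper value outside its range is refused whole. The fingers move at their own pace and stop on an object; "newtons" is the grip in N (left out, the last holds). Time passes only in rows, so rows that do not move let the fingers close. It gives the time, the measured TCP pose, the force, the opening and the grip force at its end, in the units of the state.
- ctrl.state(): the state, without advancing time (a new reading comes with each control period).
- ctrl.grab_frame(name): name is "side" or "top" or "wrist"; returns a dict with "image" (420x560x3 uint8, blue, green, red), "fx", "fy", "cx", "cy" (pixels), "cam_to_world" (4x4, takes a point from camera to world coordinates). Camera axes: x right, y down, z forward; pixel columns grow to the right and rows downward; lengths in mm; the calibration is good to about 2 mm. A picture is of the moment at which its call begins. There is no depth.
- ctrl.hand_in(): hands the job in; it is judged then, once.
The state is a dict: "t": time; "joint_pos": joint angles; "joint_velocities": joint speeds; "tau": joint torques, N m; "position": TCP position; "ee_rot": TCP orientation; "contact_force": force on the tool from outside, world axes, zero at the start; "ft_torque": the same for the moment, N m; "finger_gap": finger opening in mm; "grip_force": force on a finger pad.
Only numpy, scipy, OpenCV 4.12 (cv2) and the standard library are available. Lean on these libraries where they do the work, as an engineer would, in place of code of your own. Each camera call takes 0.05 s, during which the arm holds its last target. There are 200 camera calls.

### The job

A shipping label lies sticky side up on the desk. With your fingertips on top of the cardboard postal tube, roll it sideways across the desk until it comes to rest on the label, lying along the middle of it with a strip of the white paper showing on both sides, then take your hand away. Roll it from its upper part only, never lift it, and leave the desk things around it where they are.

Things in the scene. Friction and masses are not known exactly. Their poses are not given: they have to be found in the camera images.
- tube: The cardboard postal tube: loose closed brown cylinder, 76 mm in diameter, 250 mm long, grey tape at both ends, 0.18 to 0.35 kg, lying on the desk. Origin at its centre, 38 mm above the desk (its top is at 76 mm). Its x axis runs along the tube; y and z turn with it as it rolls. It starts 90 to 140 mm from the label on either side, parallel within 4 degrees and level with it lengthwise within 15 mm.
- tube_centre (a point): The same point, the tube's centre. How it rolls: a fingertip pressed on top with a few newtons sticks to it; the finger travels twice as far as the tube and so runs ahead off its top, so use several short strokes. Let go at rest it stays put; let go at 5 cm/s it stops within about 2 cm.
- label: White paper shipping label, 152 x 100 mm, lying flat on a brown paper liner 176 x 126 mm that is fixed to the desk; both are paper-thin (together 1.2 mm) and the tube rolls over them unhindered. Origin at the label's centre at desk height; x along its 152 mm side (the tube must lie along this), y along its 100 mm side (the direction in which the tube has to be rolled, either way), z up.
- tape_dispenser: Black weighted tape dispenser, 52 x 127 x 66 mm high, loose, to the left of the work; origin under its centre. Leave it.
- pencil_cup: Dark pencil cup with pencils, 85 mm across, 133 mm high, loose, far left; origin under its centre. Leave it.
- stapler: Dark grey-green stapler, 34 x 136 x 40 mm high, loose, to the right of the work; origin under its centre. Leave it.
- scissors: Scissors lying flat, 67 x 196 x 12 mm, loose, far right; origin under its centre. Leave them.

How it is judged (in metres and radians):
On the way:
1. the tube has rolled over by more than a quarter turn (angle between tube_centre's own z axis and vertical above 1.65 rad).
At the end, for the whole second after the job is handed in: The tube lies at rest on the desk over the label: its axis within 12.5 mm of the label's middle line and within 9 degrees of its long side, its centre within 40 mm of the label's centre lengthwise (y of tube_centre in the frame of label between -0.0125 and 0.0125 m and x of tube_centre in the frame of label between -0.04 and 0.04 m and angle between the x axis of tube_centre and the x axis of label, either way round below 0.16 rad and height (world z) of tube_centre below 0.042 m and linear speed of tube below 0.01 m/s); the robot touches nothing.
It fails at once if the tube is lifted off the desk or raised on one end (height (world z) of tube_centre above 0.05 m or angle between tube_centre's own x axis and vertical below 1.4 rad or angle between tube_centre's own x axis and vertical above 1.74 rad).
It fails at once if the fingers push the tube low on its side instead of on its upper part (contact force between the fingers and tube above 1 N and height (world z) of the grasp point below 0.065 m).
It fails at once if a desk thing near the work is moved by more than 15 mm (distance of any of tape_dispenser, pencil_cup, stapler, scissors from where it was at the start of the episode above 0.015 m).
It also fails if it takes over 54 s, if anything falls off the work surface, if the arm or the gripper's body presses on something with over 40 N, if the wrist force passes 120 N, or if a joint passes its speed limit or range.

## Working session

There is one attempt and no reset: what is moved stays moved. The work goes in short steps, Python scripts to look and compute and a tool call to move; the robot and the scene stay as the last step left them, time stands still between calls to the robot, and variables do not carry over. Pictures are saved under pics/ and viewed, at most 10 in all, crops included, and the job is handed in when it is done.

Besides the shell and the picture viewer there is one more tool, called after "Emit:" by a JSON object that holds its "name" and its "arguments". drive_tool: Moves the arm, as the interface text tells. Shifts and turns lie within -1 to 1; 1 stands for 10 cm of shift or 30 degrees of turn. Its arguments: {"type":"object","properties":{"deltas":{"type":"array","items":{"type":"array","items":{"type":"number","minimum":-1,"maximum":1}}},"newtons":{"type":"number"}},"required":["deltas"]}

```bash
mkdir -p pics
python3 - <<'E'
from bench import ctrl
import cv2,numpy as np
s=ctrl.state();print(s['t'],s['position'],s['ee_rot'],s['finger_gap'])
for n in('top','side'):
    f=ctrl.grab_frame(n);cv2.imwrite(f'pics/{n}0.png',f['image']);print(n,f['fx'],f['cx'],f['cy'],np.round(f['cam_to_world'],3).tolist())
E
```

```text
0.0 [ 195.70848807 -593.09652613  238.81637164] [ 9.87324799e-01  1.58710832e-01 -1.72310530e-04 -7.63215499e-04] 87.87229730079605
top 510.63716228436846 275.52671847519076 214.66333565522277 [[0.021, -0.988, 0.151, 344.154], [-1.0, -0.022, -0.009, 9.74], [0.012, -0.151, -0.988, 1534.639], [0.0, 0.0, 0.0, 1.0]]
side 469.82570360202146 281.757381672739 215.59150952794846 [[-0.994, -0.077, 0.084, 429.381], [-0.114, 0.652, -0.749, 1062.144], [0.003, -0.754, -0.657, 981.741], [0.0, 0.0, 0.0, 1.0]]
```

View pics/top0.png

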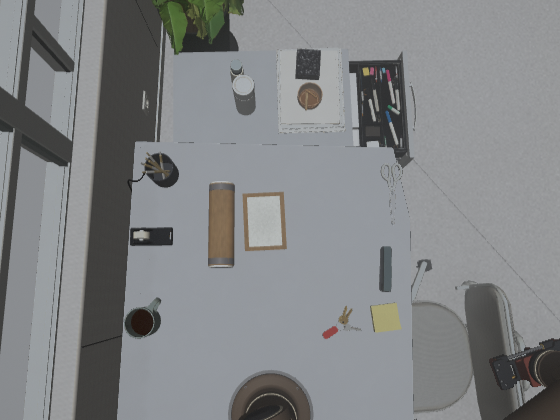

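View pics/side0.png

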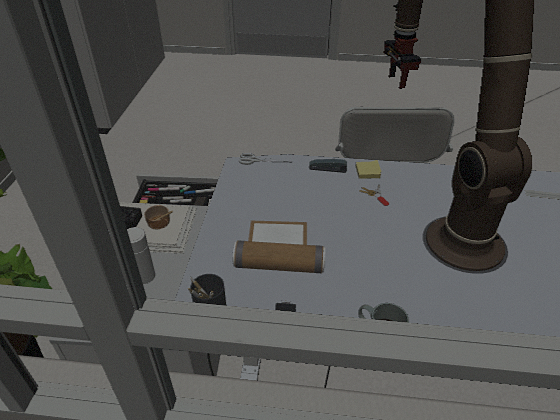

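The top view shows the tube at about (222,225) and the white label at about (265,221). The tube has to roll to the image's right, which is -y. Next I'll measure both.

```bash
cat > h.py <<'E'
from bench import ctrl
import cv2,numpy as np
def ray(f,uv,z):
    T=np.array(f['cam_to_world']);uv=np.atleast_2d(uv).astype(float)
    d=np.c_[(uv[:,0]-f['cx'])/f['fx'],(uv[:,1]-f['cy'])/f['fy'],np.ones(len(uv))]@T[:3,:3].T
    return (T[:3,3]+d*((z-T[2,3])/d[:,2])[:,None])[:,:2]
def rect(f,mask,z):
    c=max(cv2.findContours(mask.astype(np.uint8),cv2.RETR_EXTERNAL,cv2.CHAIN_APPROX_NONE)[0],key=cv2.contourArea)[:,0]
    P=ray(f,c,z).astype(np.float32);(cx,cy),_,_=r=cv2.minAreaRect(P);b=cv2.boxPoints(r)
    e=[b[1]-b[0],b[2]-b[1]];L=max(e,key=np.linalg.norm);L=L*np.sign(L[0])
    return np.round([cx,cy,*sorted(r[1]),np.degrees(np.arctan2(L[1],L[0]))],1)
def look(n='top',win=(170,180,290,275)):
    f=ctrl.grab_frame(n);im=f['image'].astype(int);B,G,R=im[...,0],im[...,1],im[...,2]
    w=np.zeros(B.shape,bool);w[win[1]:win[3],win[0]:win[2]]=1
    return f,B,G,R,w
E
python3 - <<'E'
from h import *
f,B,G,R,w=look(win=(190,170,300,280))
for p in [(222,225),(222,185),(265,221),(248,221),(300,250),(222,265)]: print(p,f['image'][p[1],p[0]])
white=w&(G>150)&(abs(R-B)<25); print('white',white.sum())
brown=w&(R-B>20)
c,_=cv2.findContours(brown.astype(np.uint8),cv2.RETR_EXTERNAL,cv2.CHAIN_APPROX_NONE)
for k in c:
    if cv2.contourArea(k)>300:
        m=np.zeros(B.shape,np.uint8);cv2.drawContours(m,[k],-1,1,-1);print(cv2.boundingRect(k),rect(f,m,0),rect(f,m,38),rect(f,m,60))
E
```

```text
(222, 225) [ 85 108 129]
(222, 185) [110 108 110]
(265, 221) [174 176 173]
(248, 221) [177 179 176]
(300, 250) [158 153 149]
(222, 265) [181 179 178]
white 8919
(243, 192, 44, 59) [559.7  30.9 125.  176.    4.1] [554.4  30.3 122.  171.6   4.1] [551.3  30.  120.2 169.1   4.1]
(208, 190, 26, 68) [549.4 161.4  75.1 204.8   1.3] [544.3 157.6  73.2 199.7   1.3] [541.3 155.4  72.1 196.8   1.3]
```

Emit:
{"name": "drive_tool", "arguments": {"deltas": [[0, 0, 0, 0, 0, -0.35, -1], [0, 0, 0, 0, 0, -0.35, -1], [0, 0, 0, 0, 0, -0.35, -1], [0, 0, 0, 0, 0, -0.35, -1], [0, 0, 0, 0, 0, -0.35, -1]]}}

```text
t: 0.78
position: [195.8, -593.3, 239.3]
ee_rot: [0.814, 0.582, 0.0, -0.0]
contact_force: [0.1, 1.2, -1.0]
finger_gap: 87.5
grip_force: 0.0
```

Emit:
{"name": "drive_tool", "arguments": {"deltas": [[0, 0, 0, 0, 0, -0.35, -1], [0, 0, 0, 0, 0, -0.33, -1], [0.5, 0.25, 0, 0, 0, 0, -1], [0.5, 0.25, 0, 0, 0, 0, -1], [0.5, 0.25, 0, 0, 0, 0, -1]]}}

```text
t: 1.4
position: [268.3, -440.3, 239.4]
ee_rot: [0.7, 0.714, 0.0, -0.0]
contact_force: [1.7, -0.8, 0.4]
finger_gap: 87.8
grip_force: 0.0
```

Emit:
{"name": "drive_tool", "arguments": {"deltas": [[0.55, 0.25, 0, 0, 0, 0, -1], [0.55, 0.25, 0, 0, 0, 0, -1], [0.55, 0.25, 0, 0, 0, 0, -1], [0.55, 0.25, 0, 0, 0, 0, -1], [0.55, 0.25, 0, 0, 0, 0, -1]]}}

```text
t: 2.02
position: [387.5, -162.8, 239.8]
ee_rot: [0.7, 0.714, -0.0, 0.0]
contact_force: [0.3, -0.0, 0.4]
finger_gap: 87.8
grip_force: 0.0
```

Emit:
{"name": "drive_tool", "arguments": {"deltas": [[0.55, 0.25, 0, 0, 0, 0, -1], [0.55, 0.25, 0, 0, 0, 0, -1], [0.55, 0.25, 0, 0, 0, 0, -1], [0.55, 0.25, 0, 0, 0, 0, -1], [0.55, 0.25, 0, 0, 0, 0, -1]]}}

```text
t: 2.65
position: [507.2, 114.4, 239.6]
ee_rot: [0.7, 0.714, -0.0, 0.0]
contact_force: [1.2, -0.1, 0.6]
finger_gap: 88.1
grip_force: 0.0
```

Emit:
{"name": "drive_tool", "arguments": {"deltas": [[0.3, 0.18, 0, 0, 0, 0, -1], [0.3, 0.19, 0.3, 0, 0, 0, -1], [0, 0, 0.5, 0, 0, 0, -1], [0, 0, 0.45, 0, 0, 0, -1], [0, 0, 0, 0, 0, 0, -1]]}}

```text
t: 3.28
position: [540.1, 172.7, 111.6]
ee_rot: [0.7, 0.714, -0.003, -0.002]
contact_force: [0.1, -0.8, 0.4]
finger_gap: 87.8
grip_force: 0.0
```

Run:
```python
from h import *
print(ctrl.state()['position'])
f=ctrl.grab_frame('side');cv2.imwrite('pics/s1.png',cv2.resize(f['image'][180:300,180:380],None,fx=3,fy=3))
f=ctrl.grab_frame('wrist');cv2.imwrite('pics/w1.png',f['image'])
```

```text
[540.116296   172.7471707  111.61281324]
```

View pics/s1.png

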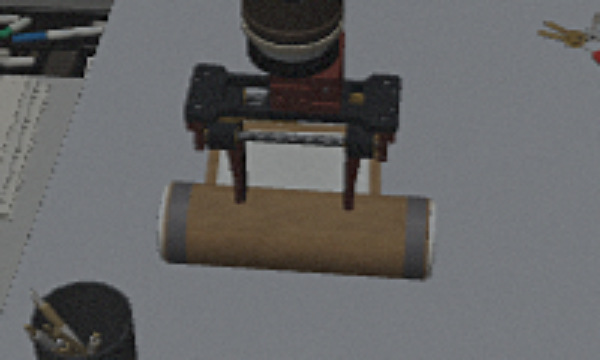

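View pics/w1.png

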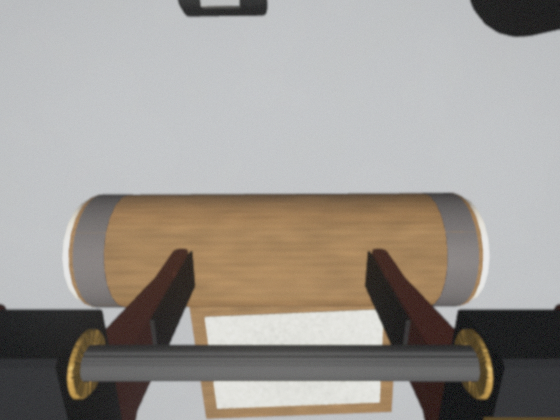

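Both fingertips hang above the tube, evenly about its centre (180,250 and 378,250 in the wrist view), and the tube is parallel to the line between them. I'll lower until they touch.

Emit:
{"name": "drive_tool", "arguments": {"deltas": [[0, 0, 0.1, 0, 0, 0, -1], [0, 0, 0.06, 0, 0, 0, -1], [0, 0, 0.02, 0, 0, 0, -1], [0, 0, 0.01, 0, 0, 0, -1], [0, 0, 0, 0, 0, 0, -1]]}}

```text
t: 4.0
position: [542.4, 173.7, 95.7]
ee_rot: [0.7, 0.714, 0.0, 0.0]
contact_force: [0.8, -1.1, 0.5]
finger_gap: 88.0
grip_force: 0.0
```

Emit:
{"name": "drive_tool", "arguments": {"deltas": [[0, 0, 0.02, 0, 0, 0, -1], [0, 0, 0.01, 0, 0, 0, -1], [0, 0, 0.01, 0, 0, 0, -1], [0, 0, 0, 0, 0, 0, -1]]}}

```text
t: 4.5
position: [542.5, 174.4, 92.3]
ee_rot: [0.7, 0.714, 0.001, 0.0]
contact_force: [-1.2, 0.9, 6.5]
finger_gap: 87.8
grip_force: 3.2
```

Emit:
{"name": "drive_tool", "arguments": {"deltas": [[-0.08, 0, 0, 0, 0, 0, -1], [-0.12, 0, 0, 0, 0, 0, -1], [-0.12, 0, 0, 0, 0, 0, -1], [-0.12, 0, 0, 0, 0, 0, -1], [-0.12, 0, 0, 0, 0, 0, -1]]}}

```text
t: 5.12
position: [543.9, 118.1, 92.9]
ee_rot: [0.7, 0.714, 0.001, 0.0]
contact_force: [-1.5, -0.6, 8.5]
finger_gap: 87.7
grip_force: 3.9
```

Emit:
{"name": "drive_tool", "arguments": {"deltas": [[-0.06, 0, 0, 0, 0, 0, -1], [0, 0, 0, 0, 0, 0, -1], [0, 0, 0, 0, 0, 0, -1]]}}

```text
t: 5.5
position: [544.0, 111.7, 92.5]
ee_rot: [0.7, 0.714, 0.0, 0.0]
contact_force: [-1.0, -0.3, 7.0]
finger_gap: 87.5
grip_force: 3.8
```

```bash
cat > m.py <<'E'
from h import *
f=ctrl.grab_frame('wrist');im=f['image'];cv2.imwrite('pics/wl.png',im)
g=im.astype(int)
m=(g[...,2]-g[...,0]>25);m[330:]=0
# columns between/outside fingers: far edge (top) and near edge (bottom) of brown
for c in (140,230,280,330,420):
    r=np.where(m[:,c])[0]
    if len(r):
        k=np.split(r,np.where(np.diff(r)>3)[0]+1);k=max(k,key=len);print(c,k[0],k[-1])
ft,B,G,R,w=look(win=(190,170,330,290))
br=w&(R-B>20)&(R-B<200);cv2.imwrite('pics/tl.png',cv2.resize(ft['image'][150:300,180:330],None,fx=4,fy=4))
print(np.array(f['cam_to_world'])[:3,3],ctrl.state()['position'],f['fy'],f['cy'])
E
python3 m.py; python3 -c "
from h import *
f=ctrl.grab_frame('side');cv2.imwrite('pics/s2.png',np.vstack([cv2.resize(f['image'][200:290,200:350],None,fx=3,fy=3),cv2.resize(cv2.imread('pics/tl.png'),(450,320))]))"
```

```text
140 155 281
230 154 280
280 154 280
330 154 280
420 153 279
[543.29022975 195.96587349 237.62088081] [544.03093741 111.80607793  92.45732511] 352.7857234120183 207.91728244830193
```

View pics/s2.png

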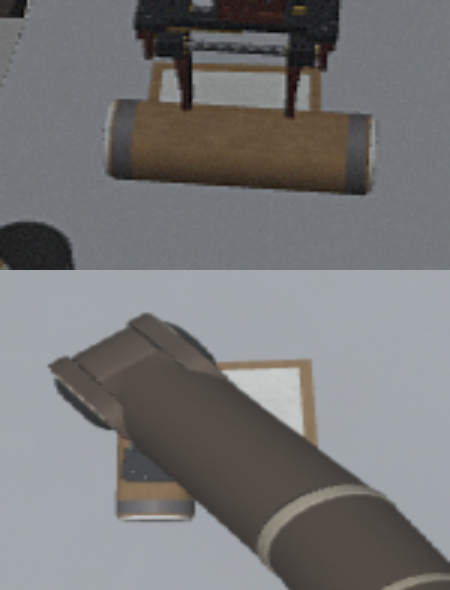

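The side view shows the tube rolled with the fingers still on top of it. Next come the lift, the return, and a tangent-based measurement from the wrist camera.

```bash
cat > tan.py <<'E'
from h import *
def tube(col,row,f,s):
    T=np.array(f['cam_to_world']);C=T[:3,3]
    d=T[:3,:3]@[(col-f['cx'])/f['fx'],(row-f['cy'])/f['fy'],1]
    t=np.radians(91.2);n=np.array([np.cos(t),np.sin(t)])   # roll normal
    a,b=d[:2]@n,d[2];h=np.hypot(a,b);z=38-C[2]
    # signed distance (q*b - z*a)/h = s*38 ; q along n from C
    q=(s*38*h+z*a)/b
    p=C[:2]+d[:2]*(z/b); return np.round([*(C[:2]+q*n),C[:2]@n+q],1)
def run():
    f=ctrl.grab_frame('wrist');g=f['image'].astype(int);m=(g[...,2]-g[...,0]>25)
    for c in (200,280,360):
        r=np.where(m[:330,c])[0];k=max(np.split(r,np.where(np.diff(r)>3)[0]+1),key=len)
        print(c,k[0],k[-1],'far',tube(c,k[0]-.5,f,1),tube(c,k[0]-.5,f,-1)[1],'near',tube(c,k[-1]+.5,f,-1),tube(c,k[-1]+.5,f,1)[1])
    return f
if __name__=='__main__':
    run()
E
python3 tan.py
```

```text
200 155 281 far [544.8 125.3 113.9] 202.3 near [544.7 126.5 115. ] 39.1
280 154 281 far [544.7 125.8 114.4] 202.8 near [544.7 126.4 115. ] 39.0
360 154 280 far [544.7 125.8 114.3] 202.7 near [544.7 127.  115.5] 39.7
```

Emit:
{"name": "drive_tool", "arguments": {"deltas": [[0, 0, -0.15, 0, 0, 0, -1], [0.15, 0, 0, 0, 0, 0, -1], [0.16, 0, 0, 0, 0, 0, -1], [0, 0, 0.08, 0, 0, 0, -1], [0, 0, 0.03, 0, 0, 0, -1]]}}

```text
t: 6.32
position: [542.3, 142.6, 94.5]
ee_rot: [0.7, 0.715, -0.001, -0.0]
contact_force: [-0.3, -0.2, -0.5]
finger_gap: 88.0
grip_force: 0.0
```

Emit:
{"name": "drive_tool", "arguments": {"deltas": [[0, 0, 0.02, 0, 0, 0, -1], [0, 0, 0.01, 0, 0, 0, -1], [0, 0, 0.01, 0, 0, 0, -1], [0, 0, 0, 0, 0, 0, -1]]}}

```text
t: 6.82
position: [542.8, 143.1, 92.3]
ee_rot: [0.7, 0.714, 0.0, -0.0]
contact_force: [-3.5, 0.7, 8.5]
finger_gap: 88.1
grip_force: 3.7
```

Emit:
{"name": "drive_tool", "arguments": {"deltas": [[-0.08, 0, 0, 0, 0, 0, -1], [-0.12, 0, 0, 0, 0, 0, -1], [-0.12, 0, 0, 0, 0, 0, -1], [-0.12, 0, 0, 0, 0, 0, -1], [-0.12, 0, 0, 0, 0, 0, -1]]}}

```text
t: 7.45
position: [544.2, 86.6, 92.8]
ee_rot: [0.7, 0.714, 0.0, 0.0]
contact_force: [-3.4, 0.2, 9.5]
finger_gap: 88.0
grip_force: 4.0
```

Emit:
{"name": "drive_tool", "arguments": {"deltas": [[-0.08, 0, 0, 0, 0, 0, -1], [0, 0, 0, 0, 0, 0, -1], [0, 0, 0, 0, 0, 0, -1]]}}

```text
t: 7.82
position: [544.4, 78.1, 92.2]
ee_rot: [0.7, 0.714, -0.0, 0.0]
contact_force: [-1.6, -0.6, 6.1]
finger_gap: 87.8
grip_force: 3.2
```

Emit:
{"name": "drive_tool", "arguments": {"deltas": [[0, 0, -0.15, 0, 0, 0, -1], [0.15, 0, 0, 0, 0, 0, -1], [0.16, 0, 0, 0, 0, 0, -1], [0, 0, 0.07, 0, 0, 0, -1], [0, 0, 0.03, 0, 0, 0, -1]]}}

```text
t: 8.45
position: [543.1, 109.7, 95.6]
ee_rot: [0.7, 0.715, -0.001, -0.0]
contact_force: [-0.7, -0.2, -1.2]
finger_gap: 87.8
grip_force: 0.0
```

```bash
python3 tan.py; python3 -c "
from h import *
print(ctrl.state()['position'])"
```

```text
200 202 329 far [544.7  93.1  81.7] 172.5 near [544.8  89.5  78.1] -5.5
280 202 322 far [544.7  93.1  81.7] 172.5 near [544.7  94.5  83.1] 0.8
360 202 322 far [544.7  93.2  81.7] 172.5 near [544.7  94.6  83.1] 0.8
[543.01367119 109.32183978  95.36452951]
```

Emit:
{"name": "drive_tool", "arguments": {"deltas": [[0, 0, 0.02, 0, 0, 0, -1], [0, 0, 0.01, 0, 0, 0, -1], [0, 0, 0.01, 0, 0, 0, -1], [0, 0, 0, 0, 0, 0, -1]]}}

```text
t: 9.0
position: [543.7, 109.7, 92.9]
ee_rot: [0.7, 0.714, 0.0, 0.0]
contact_force: [-0.7, 0.3, 2.5]
finger_gap: 87.6
grip_force: 1.0
```

Emit:
{"name": "drive_tool", "arguments": {"deltas": [[-0.08, 0, 0, 0, 0, 0, -1], [-0.12, 0, 0, 0, 0, 0, -1], [-0.12, 0, 0, 0, 0, 0, -1], [-0.12, 0, 0, 0, 0, 0, -1], [-0.12, 0, 0, 0, 0, 0, -1]]}}

```text
t: 9.62
position: [545.1, 52.7, 93.1]
ee_rot: [0.7, 0.714, 0.0, 0.0]
contact_force: [1.3, -0.8, 2.7]
finger_gap: 88.0
grip_force: 0.9
```

Emit:
{"name": "drive_tool", "arguments": {"deltas": [[-0.08, 0, 0, 0, 0, 0, -1], [0, 0, 0, 0, 0, 0, -1], [0, 0, 0, 0, 0, 0, -1]]}}

```text
t: 10.0
position: [545.0, 46.1, 92.6]
ee_rot: [0.7, 0.714, 0.0, -0.0]
contact_force: [0.6, -0.4, 1.4]
finger_gap: 88.1
grip_force: 0.6
```

Emit:
{"name": "drive_tool", "arguments": {"deltas": [[0, 0, -0.15, 0, 0, 0, -1], [0.15, 0, 0, 0, 0, 0, -1], [0.16, 0, 0, 0, 0, 0, -1], [0, 0, 0.06, 0, 0, 0, -1], [0, 0, 0.03, 0, 0, 0, -1]]}}

```text
t: 10.62
position: [543.9, 76.7, 97.8]
ee_rot: [0.7, 0.715, -0.001, -0.0]
contact_force: [0.3, -0.4, 0.2]
finger_gap: 88.0
grip_force: 0.0
```

```bash
python3 tan.py; python3 -c "
from h import *
print(ctrl.state()['position'])"
```

```text
200 199 329 far [545.4  61.5  50.1] 140.7 near [545.5  54.9  43.5] -40.0
280 194 318 far [545.3  64.8  53.4] 143.7 near [545.4  62.8  51.4] -30.2
360 190 318 far [545.3  67.4  56. ] 146.1 near [545.4  62.9  51.4] -30.2
[543.75074432  76.34528986  97.49272531]
```

Run:
```python
from h import *
f=ctrl.grab_frame('wrist');cv2.imwrite('pics/w2.png',f['image'])
```

```text
(no output)
```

View pics/w2.png

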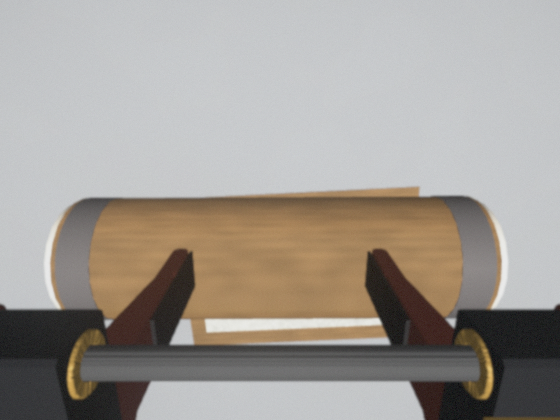

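The wrist view shows the tube parallel to the hand, with its far edge at row 198 and its near edge at row 318. A strip of liner and label shows on the near side. That puts the tube at y≈62.6, so about 33 mm remain.

Emit:
{"name": "drive_tool", "arguments": {"deltas": [[0.03, 0, 0.02, 0, 0, 0, -1], [0, 0, 0.02, 0, 0, 0, -1], [0, 0, 0.01, 0, 0, 0, -1], [0, 0, 0, 0, 0, 0, -1]]}}

```text
t: 11.22
position: [544.2, 79.6, 93.6]
ee_rot: [0.7, 0.714, -0.0, -0.0]
contact_force: [-0.4, -0.8, -0.1]
finger_gap: 87.9
grip_force: 0.0
```

Emit:
{"name": "drive_tool", "arguments": {"deltas": [[0, 0, 0.01, 0, 0, 0, -1], [0, 0, 0.01, 0, 0, 0, -1], [0, 0, 0, 0, 0, 0, -1]]}}

```text
t: 11.6
position: [544.5, 80.1, 92.2]
ee_rot: [0.7, 0.714, 0.0, 0.0]
contact_force: [-1.3, 0.6, 5.7]
finger_gap: 87.7
grip_force: 2.8
```

Contact is made, so now the final stroke of about 65 mm of finger travel.

Emit:
{"name": "drive_tool", "arguments": {"deltas": [[-0.08, 0, 0, 0, 0, 0, -1], [-0.12, 0, 0, 0, 0, 0, -1], [-0.12, 0, 0, 0, 0, 0, -1], [-0.12, 0, 0, 0, 0, 0, -1], [-0.12, 0, 0, 0, 0, 0, -1]]}}

```text
t: 12.22
position: [545.9, 23.8, 92.9]
ee_rot: [0.7, 0.714, 0.0, 0.001]
contact_force: [-1.5, -0.7, 8.9]
finger_gap: 87.7
grip_force: 4.4
```

Emit:
{"name": "drive_tool", "arguments": {"deltas": [[-0.06, 0, 0, 0, 0, 0, -1], [-0.03, 0, 0, 0, 0, 0, -1], [0, 0, 0, 0, 0, 0, -1], [0, 0, 0, 0, 0, 0, -1]]}}

```text
t: 12.72
position: [546.1, 14.5, 92.4]
ee_rot: [0.7, 0.714, 0.0, 0.001]
contact_force: [-1.6, -0.8, 7.1]
finger_gap: 88.1
grip_force: 3.3
```

Emit:
{"name": "drive_tool", "arguments": {"deltas": [[0, 0, -0.15, 0, 0, 0, -1], [0, 0, -0.4, 0, 0, 0, -1], [0, 0, -0.4, 0, 0, 0, -1], [0.3, 0, -0.3, 0, 0, 0, -1], [0, 0, 0, 0, 0, 0, -1]]}}

```text
t: 13.35
position: [546.0, 47.6, 220.0]
ee_rot: [0.699, 0.715, 0.002, 0.001]
contact_force: [0.1, -0.1, -0.6]
finger_gap: 87.8
grip_force: 0.0
```

Run:
```python
from h import *
f=ctrl.grab_frame('wrist');cv2.imwrite('pics/w3.png',f['image']);print(ctrl.state()['position'])
```

```text
[545.33293575  45.63431943 218.12450005]
```

View pics/w3.png

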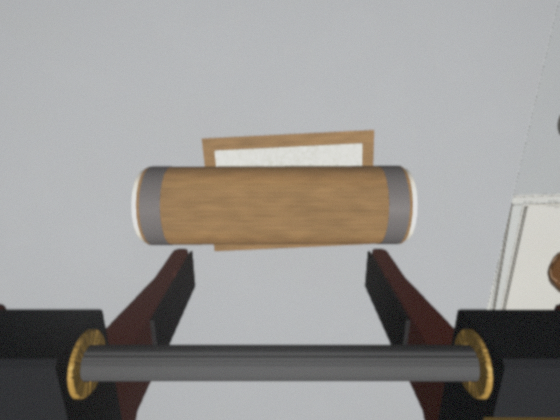

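The tube now lies over the label, spanning rows 166–244. The far liner corners are at (203,139) and (374,130). The near side is hidden by the oblique view, so I'll compute the position.

Run:
```python
from h import *
from tan import tube
f=ctrl.grab_frame('wrist')
for c in(180,280,370):print(tube(c,166 if c!=280 else 166,f,1),tube(c,244,f,-1))
for u in [(203,139),(374,130),(215,250)]:print(ray(f,u,1))
P=ray(f,[(203,139),(374,130)],1);d=(P[1]-P[0]);d/=np.linalg.norm(d);n=np.array([-d[1],d[0]]);n*=-np.sign(n[1])
print('label centre',P.mean(0)+n*63,np.degrees(np.arctan2(d[1],d[0])))
```

```text
[546.3  27.6  16.2] [546.3  28.9  17.4]
[546.3  27.7  16.2] [546.3  28.8  17.4]
[546.3  27.7  16.3] [546.3  28.8  17.4]
[[468.17512131  85.23059629]]
[[640.77240606  97.88997991]]
[[476.11165531 -37.63253955]]
label centre [559.08220538  28.72906763] 4.194925510870116
```

```bash
python3 -c "
from bench import ctrl
print(ctrl.hand_in())"
```

```text
the job is handed in; nothing more can be done
None
```

I rolled the tube onto the label in four fingertip strokes and handed the job in; by camera its axis is within about 2 mm of the label's middle line, about 3° off its long side and about 13 mm off centre lengthwise, with the hand clear (the hand-in returned no verdict).

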